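# Find the plate clamp with the right pinch, by feeler blade

## Task

Take the feeler blade out of its rest and try it, nose down, in the gaps of the three plate clamps, judging by the drag you feel: one clamp is slack, one is jammed and must not be forced, and one takes the blade with a light, steady drag. Leave the blade standing in that one, pushed down to the floor of the gap and about centred in it lengthwise, and let go; do not shove the small bottles and the tally counter about.

Things in the scene. Friction and masses are not known exactly. Their poses are not given: they have to be found in the camera images.
- blade: feeler blade standing upright in its rest: steel, 8 mm thick (its y), 44 mm wide (x), 75 mm long, the lowest 15 mm tapered to a 3 mm nose; above it a black grip 18 mm thick (y), 48 mm wide (x), 75 to 117 mm above the origin; about 140 g. Origin: centre of the nose's lower end; z up to the grip
- rest: the blade's rest, a grey plastic block 72 x 46 x 45 mm fixed to the bench, with an open-topped slot 13 mm wide (its y) and 52 mm long (its x), floor 10 mm above the origin; the blade stands loosely in it. Origin: centre of the underside. To its left a microscope 0.45 m tall stands at x > 0.48, y -0.05 to 0.2 m: pass in front of it (x under 0.40), not through it
- rail: aluminium plate 85 x 290 x 8 mm, fixed, that carries the three plate clamps in a row along its y, in any order. Origin: centre of the underside
- clamp_a: one of three clamps that look alike, fixed on the rail. Origin: underside, below mid-gap; z up, gap along x, +y towards the sprung pad. Base 66 x 84 x 12 mm, its top is the gap floor (z 12 mm). Fixed face y = -3 mm, pad face y = +3 mm at rest, 60 mm long (x), up to z 48 mm, open above and at the ends; lips flare 20 degrees up to z 60 mm, mouth about 14 mm
- clamp_b: looks the same as clamp_a, same frame. The right clamp (any of a, b, c; only feeling tells): its pad yields 2 mm to the blade and presses it against the fixed face with about 10 N (blade centre then at y = +1 mm), so the blade goes in with a drag of 4 to 20 N, most where the taper enters, and stays where it is pushed
- clamp_c: looks the same as clamp_a, same frame. The slack clamp (any of a, b, c): its pad yields to under 1 N, drag about 1 N or less unless the blade is pressed against the fixed face. The jammed clamp (any of a, b, c): its pad does not move and the blade stops with its nose 36 to 48 mm above the clamp's origin
- pad_a: steel pad of clamp_a, a 60 x 8 x 36 mm plate on springs; at rest its frame coincides with the clamp's; unless jammed it yields up to 8 mm along the clamp's +y
- pad_b: steel pad of clamp_b, a 60 x 8 x 36 mm plate on springs; at rest its frame coincides with the clamp's; unless jammed it yields up to 8 mm along the clamp's +y
- pad_c: steel pad of clamp_c, a 60 x 8 x 36 mm plate on springs; at rest its frame coincides with the clamp's; unless jammed it yields up to 8 mm along the clamp's +y
- oil_amber: bystander: small amber bottle with a black cap, 31 x 31 x 62 mm, origin at its underside
- tally_counter: bystander: metal tally counter, 66 x 58 x 25 mm, origin at its underside
- dropper_white: bystander: small white dropper bottle, 27 x 27 x 66 mm, origin at its underside
Not all that is in view belongs to the job. Of the things that look like the blade, the larger one is meant. Leave any purple look-alike of the rest alone.

How it is judged:
On the way:
1. the blade has been lifted out of its rest (z of blade in the frame of rest above 0.06 m), for 0.2 s.
At the end, for the whole second after the job is handed in: The blade stands upright (within 0.12 rad) and still in one clamp's gap, nose within 6 mm of the gap floor and within 20 mm of the gap's middle lengthwise, and that clamp's pad presses on it with 4 to 25 N (only the clamp with the right drag does) (((z of blade in the frame of clamp_a between 0.008 and 0.018 m and x of blade in the frame of clamp_a between -0.02 and 0.02 m and y of blade in the frame of clamp_a between -0.004 and 0.006 m and contact force between blade and pad_a between 4 and 25 N) or (z of blade in the frame of clamp_b between 0.008 and 0.018 m and x of blade in the frame of clamp_b between -0.02 and 0.02 m and y of blade in the frame of clamp_b between -0.004 and 0.006 m and contact force between blade and pad_b between 4 and 25 N) or (z of blade in the frame of clamp_c between 0.008 and 0.018 m and x of blade in the frame of clamp_c between -0.02 and 0.02 m and y of blade in the frame of clamp_c between -0.004 and 0.006 m and contact force between blade and pad_c between 4 and 25 N)) and angle between blade's own z axis and vertical below 0.12 rad and linear speed of blade below 0.02 m/s); the robot touches nothing.
It fails at once if the blade was forced: more than 120 N, over both faces, between it and a clamp (a push of some 50 N) (contact force between blade and clamp_a above 120 N or contact force between blade and clamp_b above 120 N or contact force between blade and clamp_c above 120 N).
It fails at once if a bystander (amber bottle, tally counter, dropper bottle) was moved more than 40 mm (distance of any of oil_amber, tally_counter, dropper_white from where it was at the start of the episode above 0.04 m).
It also fails if it takes over 72 s, if anything falls off the work surface, if the arm or the gripper's body presses on something with over 40 N, if the wrist force passes 120 N, or if a joint passes its speed limit or range.

## Robot

A 6-joint arm with a two-finger parallel gripper is mounted at the origin on a cart in front of the work surface, level with it; the furniture and walls round the work are solid. World frame = base frame: x ahead of the robot, y to its left, z up, the work surface at z = 0. Lengths are in m, angles in rad, forces in N, time in s.
With the tool pointing down it reaches from about 0.35 to 0.975 m from the base axis. Payload 4.9 kg.
Tool frame: the origin (TCP) lies at the very end of the fingers, on their centre line; the grasp point (between the pads) lies 19 mm behind it (ctrl.grip_point_offset is the distance from the TCP to the grasp point, in m); z points along the fingers, y is the line along which they close (so a half turn about z gives the same grasp; the last joint's range is limited). The gripper opens to 85 mm and grips with 20 to 120 N. Pads are 22 mm wide; open, the fingers measure 114 mm over their backs; the gripper's body (76 mm by 85 mm) begins 54 mm behind the grasp point. The pads swing forward as they close: fully open they stand 13 mm farther back than shut.
Start: joints at [1.139, 0.053, 1.613, -0, 1.476, -0.119], TCP at [0.192, 0.595, 0.231] pointing down, gripper open.
Joint ranges: [-3.01, 3.01], [-1.01, 2.22], [0.06, 2.58], [-1.02, 4.17], [0.09, 2.62], [-3.14, 3.14]. Speed limits (rad/s): [2.57, 2.57, 3.14, 3.14, 3.14, 3.14].

## Interface

Orientations are given as a rotation vector (axis times angle).
In Python, from station import ctrl gives the robot as it stands.
- The arm moves only by the tool send_rows, never from a script. Its argument "rows" is a list of rows, each a list of 3 entries, a list of its own where there are three numbers: the finger opening in cm, from 0 to 8.54, then the shift along the tool's x, y, z in cm, then the turn about the tool's z in degrees. A call has 1 to 10 rows; each row shifts and turns the commanded pose from where the row before left it, along the tool's axes as they then stand; what a row does not reach is not made up. A row lasts 1/8 s, in which the tool goes at most 62.5 mm and 10.7 degrees, less where a joint would pass 70% of its speed; a pose out of reach is approached as far as the arm can. A call with a gripper value outside its range is refused whole. The fingers move at their own pace and stop on an object; "newtons" is the grip in N (left out, the last holds). Time passes only in rows, so rows that do not move let the fingers close. It gives the time, the measured TCP pose, the force, the opening and the grip force at its end, in the units of the state.
- ctrl.get_obs(): the state, without advancing time (a new reading comes with each control period).
- ctrl.get_image(name): name is "scene" or "top" or "wrist"; returns a dict with "frame" (384x512x3 uint8, red, green, blue), "range_z" (384x512 float32, m along the optical axis (not along the pixel's ray), 0 where there is no reading), "fx", "fy", "cx", "cy" (pixels), "k1" (the pictures are not rectified: a ray, as slopes to the right and down, at radius r is drawn at 1 + k1 r^2 times it, then the intrinsics apply), "cam_to_world" (4x4, takes a point from camera to world coordinates). Camera axes: x right, y down, z forward; pixel columns grow to the right and rows downward; lengths in m; the calibration is good to about 2 mm. A picture is of the moment at which its call begins.
- ctrl.finish_job(): hands the job in; it is judged then, once.
The state is a dict: "t": time; "q": joint angles; "dq": joint speeds; "effort": joint torques, N m; "tool_pos": TCP position; "tool_rot": TCP orientation; "contact_force": force on the tool from outside, world axes, zero at the start; "wrist_torque": the same for the moment, N m; "opening": finger opening in m; "grip_force": force on a finger pad.
Only numpy, scipy, OpenCV 4.12 (cv2) and the standard library are available. Lean on these libraries where they do the work, as an engineer would, in place of code of your own. Each camera call takes 0.05 s, during which the arm holds its last target. There are 200 camera calls.

## Working session

There is one attempt and no reset: what is moved stays moved. The work goes in short steps, Python scripts to look and compute and a tool call to move; the robot and the scene stay as the last step left them, time stands still between calls to the robot, and variables do not carry over. Pictures are saved under pics/ and viewed, at most 10 in all, crops included, and the job is handed in when it is done.

Besides the shell and the picture viewer there is one more tool, called after "Emit:" in YAML: its name, and indented under it one key for each argument. send_rows: Moves the arm, as the interface text tells. Its arguments: {"type":"object","properties":{"rows":{"type":"array","items":{"type":"array"}},"newtons":{"type":"number"}},"required":["rows"]}

```bash
mkdir -p pics
cat > h.py <<'E'
import numpy as np, cv2, pickle
from station import ctrl
def snap(n,f):
    im=ctrl.get_image(n); cv2.imwrite(f'pics/{f}.png',im['frame'][:,:,::-1]); pickle.dump(im,open(f'pics/{f}.pkl','wb')); return im
def load(f): return pickle.load(open(f'pics/{f}.pkl','rb'))
def ray(im,u,v):
    K=np.array([[im['fx'],0,im['cx']],[0,im['fy'],im['cy']],[0,0,1.]])
    return cv2.undistortPoints(np.array([[[u,v]]],float),K,np.array([im['k1'],0,0,0.]))[0,0]
def at(im,u,v,z=None):
    s=np.r_[ray(im,u,v),1]; T=np.array(im['cam_to_world'])
    if z is None: d=im['range_z'][int(round(v)),int(round(u))]
    else: d=(z-T[2,3])/(T[:3,:3]@s)[2]
    return (T[:3,:3]@(s*d)+T[:3,3]).round(4)
E
python3 - <<'E'
from h import *
a=snap('scene','s0');b=snap('top','t0')
for i in(a,b): print(np.array(i['cam_to_world']).round(3),i['fx'],i['k1'])
o=np.hstack([a['frame'],b['frame']])
print(ctrl.get_obs())
E
```

```text
[[ 0.556 -0.54   0.632 -0.038]
 [-0.831 -0.363  0.421 -0.67 ]
 [ 0.003 -0.76  -0.65   0.633]
 [ 0.     0.     0.     1.   ]] 380.10311777199155 -0.0648115658218003
[[ 0.014 -0.981  0.194  0.35 ]
 [-0.999 -0.02  -0.028 -0.263]
 [ 0.031 -0.193 -0.981  0.892]
 [ 0.     0.     0.     1.   ]] 370.5383391193481 0.03655575029857746
{'t': 0.1, 'q': array([ 1.13898711e+00,  5.33326069e-02,  1.61415659e+00,  2.33063903e-05,
        1.47598564e+00, -1.19000303e-01]), 'dq': array([ 1.10237829e-03, -8.92969783e-04, -4.02695688e-03,  8.64256884e-05,
        7.07161349e-04,  4.82993578e-04]), 'effort': array([ 1.30701974e-04, -3.94907963e+01, -3.71361208e+01, -1.19750493e-04,
        3.96990072e-03, -1.27316602e-05]), 'tool_pos': array([0.19209076, 0.59416142, 0.23016012]), 'tool_rot': array([-4.89278295e-01, -3.10271610e+00,  2.83472222e-03]), 'contact_force': array([ 0.02392266,  0.78545909, -0.21249683]), 'wrist_torque': array([-0.02071031, -0.02724856, -0.02075038]), 'grip_force': 0.0, 'opening': 0.08521497053758087}
```

View pics/s0.png

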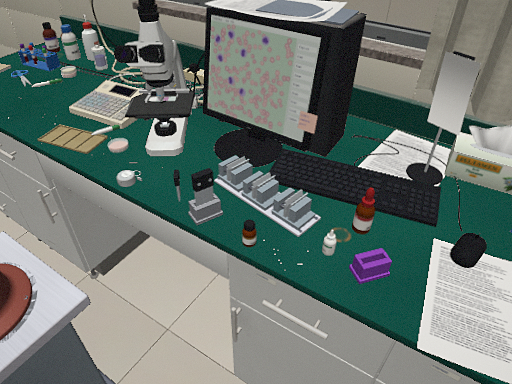

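View pics/t0.png

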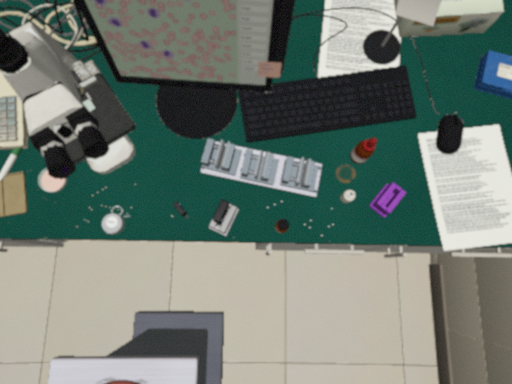

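The scene picture shows the blade's grip at about (203,180) in the grey rest (205,207). The rail with three clamps is at (265,193). In the top view the rest is at (224,217), the rail at (262,167), the amber bottle at (282,227), the dropper at (348,196) and the counter at (112,223). I'll enlarge both views.

Run:
```python
from h import *
a=load('s0')['frame'][145:235,170:330];b=load('t0')['frame'][130:245,190:335]
f=lambda x,w,h:cv2.resize(x,(w,h),interpolation=cv2.INTER_CUBIC)
cv2.imwrite('pics/c0.png',f(a,800,450)[:,:,::-1]); cv2.imwrite('pics/c1.png',f(b,725,575)[:,:,::-1])
```

```text
(no output)
```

View pics/c0.png

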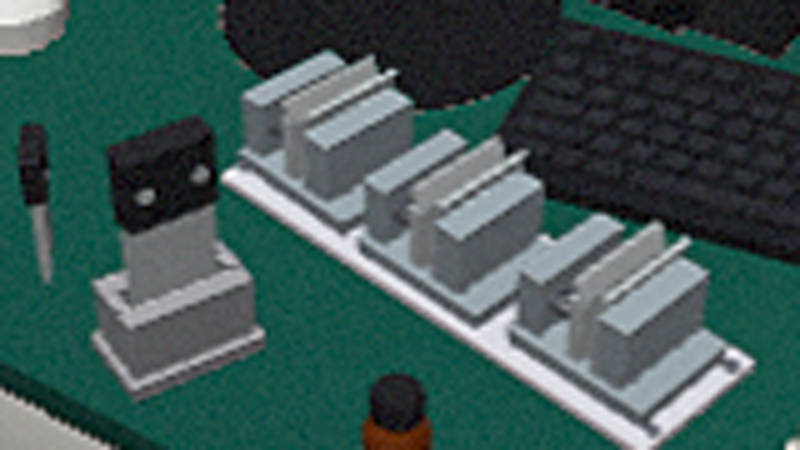

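View pics/c1.png

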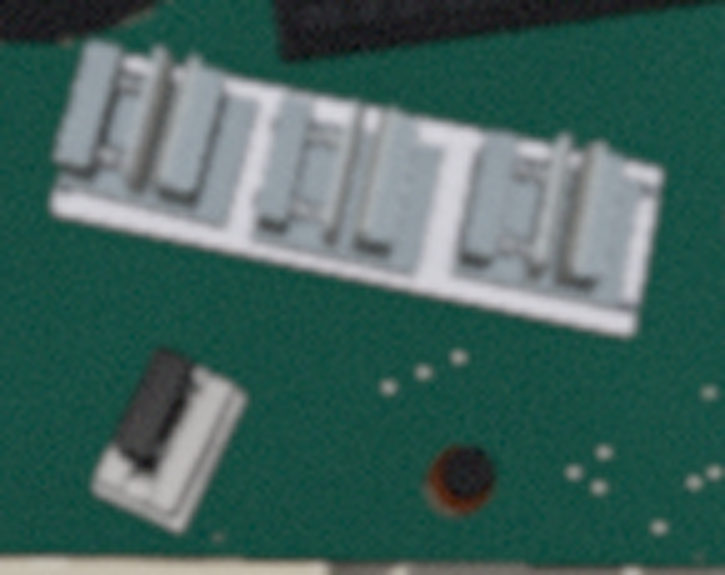

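The crops show each clamp as a thick housing on the left, then the pad, the gap, and the fixed jaw on the right. So clamp +y points to the image left. Rail corners in the top crop are about (52,215), (632,335) and (662,170).

Run:
```python
from h import *
t=load('t0');s=load('s0')
P=lambda x,y,z=None:at(t,190+x/5,130+y/5,z); Q=lambda x,y,z=None:at(s,170+x/5,145+y/5,z)
fl,fr,br=P(52,212,.008),P(634,332,.008),P(663,170,.008)
print('top rail',fl,fr,br,'scene',Q(225,175,.008),Q(642,448,.008),Q(755,360,.008))
def cloud(im):
    H,W=im['range_z'].shape;uu,vv=np.meshgrid(np.arange(W),np.arange(H))
    K=np.array([[im['fx'],0,im['cx']],[0,im['fy'],im['cy']],[0,0,1.]])
    r=cv2.undistortPoints(np.stack([uu,vv],-1).reshape(-1,1,2).astype(float),K,np.array([im['k1'],0,0,0.]))[:,0]
    T=np.array(im['cam_to_world']);p=np.c_[r,np.ones(len(r))]*im['range_z'].reshape(-1,1)
    return p@T[:3,:3].T+T[:3,3],im['frame'].reshape(-1,3).astype(int)
ey=(fl-fr)/np.linalg.norm(fl-fr);print('len',np.linalg.norm(fl-fr),np.linalg.norm(br-fr),'rail yaw',np.degrees(np.arctan2(-ey[0],ey[1])))
c=(fl+br)/2;print('rail c',c)
for n,im in(('t',t),('s',s)):
    p,k=cloud(im)
    g=(np.hypot(p[:,0]-P(155,410,.127)[0],p[:,1]-P(155,410,.127)[1])<.05)
    for lo,hi,nm in((.08,.2,'grip'),(.118,.2,'griptop'),(.035,.07,'resttop')):
        m=g&(p[:,2]>lo)&(p[:,2]<hi); q=p[m]
        if len(q)<5: continue
        r=cv2.minAreaRect(q[:,:2].astype(np.float32)*1000);print(n,nm,m.sum(),q.mean(0).round(4),np.percentile(q[:,2],[5,50,95]).round(3),r)
    d=(p-c)@np.c_[[ey[1],-ey[0],0],ey]
    m=(abs(d[:,0])<.05)&(abs(d[:,1])<.15)&(p[:,2]>.058)&(p[:,2]<.08)
    h,e=np.histogram(d[m][:,1],bins=np.arange(-.15,.15,.004));print(n,[(round(float(x)*1000),int(y)) for x,y in zip(e,h) if y])
    print(np.percentile(d[m][:,0],[2,50,98]),np.percentile(p[m][:,2],[5,50,95]))
```

```text
top rail [ 0.5766 -0.149   0.008 ] [ 0.5227 -0.4344  0.008 ] [ 0.605  -0.4502  0.008 ] scene [ 0.5763 -0.1554  0.008 ] [ 0.5227 -0.4344  0.008 ] [ 0.604  -0.4521  0.008 ]
len 0.29044512390467153 0.08380292357668667 rail yaw -10.694787703423888
rail c [ 0.5908 -0.2996  0.008 ]
t grip 242 [ 0.4643 -0.2088  0.1221] [0.103 0.126 0.128] ((465.9507751464844, -208.20838928222656), (18.814252853393555, 47.903076171875), 68.30390930175781)
t griptop 202 [ 0.4655 -0.2081  0.1257] [0.122 0.126 0.128] ((466.0625915527344, -207.99771118164062), (18.340076446533203, 47.85107421875), 68.30390930175781)
t resttop 240 [ 0.4565 -0.2127  0.0438] [0.04  0.044 0.046] ((465.22088623046875, -208.09228515625), (39.30152130126953, 65.259521484375), 65.56278228759766)
t [(-118, 4), (-114, 5), (-110, 3), (-106, 38), (-102, 46), (-94, 12), (-90, 40), (-86, 11), (-66, 1), (-62, 1), (-58, 1), (-22, 4), (-18, 5), (-14, 7), (-10, 17), (-6, 44), (-2, 19), (6, 35), (10, 42), (30, 1), (34, 4), (38, 5), (42, 2), (46, 2), (74, 7), (78, 5), (82, 8), (86, 28), (90, 31), (94, 8), (98, 7), (102, 49), (106, 32), (126, 3), (1
[... 172 characters left out ...]
67969, -212.1707763671875), (20.251468658447266, 47.8504638671875), 68.4419937133789)
s griptop 148 [ 0.463  -0.2134  0.1243] [0.119 0.125 0.127] ((464.82525634765625, -211.92726135253906), (19.636287689208984, 47.824031829833984), 65.19844055175781)
s resttop 425 [ 0.4595 -0.2166  0.0478] [0.037 0.044 0.067] ((464.4023132324219, -213.122802734375), (40.255950927734375, 66.54974365234375), 64.86534881591797)
s [(-122, 1), (-114, 1), (-110, 43), (-106, 8), (-98, 21), (-94, 66), (-90, 11), (-14, 8), (-10, 45), (-6, 1), (2, 39), (6, 47), (10, 2), (74, 1), (78, 1), (82, 20), (86, 35), (94, 3), (98, 48), (102, 31), (106, 3)]
[-0.03090549 -0.00202667  0.02996427] [0.05869628 0.06402949 0.0683465 ]
```

Emit:
send_rows:
  rows:
    - [8.5, [-2.5, -3.6, 0], 0]
    - [8.5, [-3.1, -4.5, 0], 0]
    - [8.5, [-3.1, -4.5, 0], 0]
    - [8.5, [-3.1, -4.5, 0], 0]
    - [8.5, [-3.1, -4.5, 0], 0]
    - [8.5, [-3.1, -4.5, 0], 0]
    - [8.5, [-3.1, -4.5, 0], 0]
    - [8.5, [-3.1, -4.5, 0], 0]
    - [8.5, [-3.1, -4.5, 0], 0]
    - [8.5, [-3.1, -4.5, 0], 0]

```text
t: 1.35
tool_pos: [0.3458, 0.0798, 0.2311]
tool_rot: [0.489, 3.103, 0.0]
contact_force: [1.2, 0.6, 0.1]
opening: 0.0848
grip_force: 0.0
```

Emit:
send_rows:
  rows:
    - [8.5, [-3.5, -4.7, 0], 0]
    - [8.5, [-3.6, -4.6, 0], 0]
    - [8.5, [-3.3, -3.7, 0], 0]
    - [8.5, [-3.3, -3.7, 0], 0]
    - [8.5, [-3.3, -3.7, 0], 0]
    - [8.5, [-3.3, -3.6, 0], 0]
    - [8.5, [0, 0, 0], 3.8]
    - [8.5, [0, 0, 0], 0]

```text
t: 2.35
tool_pos: [0.4649, -0.2096, 0.2305]
tool_rot: [-0.592, -3.084, -0.001]
contact_force: [0.6, -0.1, -0.1]
opening: 0.0846
grip_force: 0.0
```

Run:
```python
from h import *
o=ctrl.get_obs();print(o['tool_pos'],o['tool_rot'],o['contact_force'])
w=snap('wrist','w0');print(np.array(w['cam_to_world']).round(3))
```

```text
[ 0.46486468 -0.20956992  0.23049618] [-5.91762545e-01 -3.08379855e+00 -1.10824165e-03] [ 0.58604299 -0.0691656  -0.08914394]
[[ 0.37   0.889  0.27   0.396]
 [ 0.929 -0.354 -0.107 -0.183]
 [ 0.001  0.29  -0.957  0.373]
 [ 0.     0.     0.     1.   ]]
```

View pics/w0.png

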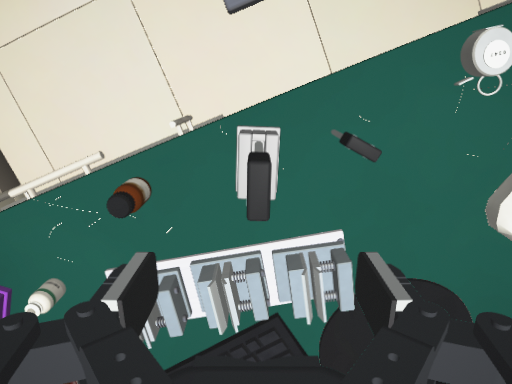

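The wrist view shows the grip's top face between (248,154) and (271,220), centred between the fingers and nearly parallel to them. The clamps are at the lower edge, partly hidden.

Run:
```python
from h import *
w=load('w0');T=np.array(w['cam_to_world'])
s=w['range_z'];v,u=np.mgrid[100:240,225:295]
pts=np.array([at(w,a,b) for a,b in zip(u.ravel(),v.ravel()) if s[b,a]>0])
for lo,hi in((.118,.135),(.04,.05)):
    q=pts[(pts[:,2]>lo)&(pts[:,2]<hi)];print(len(q),np.median(q[:,2]),cv2.minAreaRect((q[:,:2]*1000).astype(np.float32)))
# lips seen in the middle / left clamps
e=np.array([.1856,.983])
v,u=np.mgrid[240:345,150:358]
pts=np.array([at(w,a,b) for a,b in zip(u.ravel(),v.ravel()) if s[b,a]>0])
d=(pts[:,:2]-[.5908,-.2996]);al=d@[.983,-.1856];y=d@e
m=(pts[:,2]>.056)&(pts[:,2]<.08)&(abs(al)<.05)
h,ed=np.histogram(y[m],bins=np.arange(-.15,.15,.003));print([(round(float(x)*1000),int(n)) for x,n in zip(ed,h) if n>3]); print(np.percentile(al[m],[1,99]),np.percentile(pts[m,2],[5,50,95]))
```

```text
1449 0.1268 ((464.77301025390625, -207.8845977783203), (17.963092803955078, 47.57469940185547), 68.02106475830078)
1378 0.0449 ((464.17840576171875, -208.6282196044922), (39.08897399902344, 66.11642456054688), 66.11872100830078)
[(-90, 15), (-87, 23), (-69, 4), (-66, 63), (-63, 59), (-60, 69), (-57, 61), (-54, 44), (-21, 83), (-18, 123), (-15, 122), (-12, 50), (-9, 93), (-6, 212), (-3, 204), (3, 9), (6, 63), (9, 192), (12, 121), (30, 34), (33, 79), (36, 71), (39, 72), (42, 77), (45, 24), (72, 9), (75, 108), (78, 129), (81, 129), (84, 133), (87, 164), (90, 140), (93, 87), (99, 64), (102, 187), (105, 142), (108, 39), (123, 8), (126, 64), (129, 80), (132, 74), (135, 80), (138, 63), (141, 6)]
[-0.03439769  0.02849919] [0.0562 0.0575 0.0691]
```

Emit:
send_rows:
  rows:
    - [8.5, [0, 0.15, 4], 0]
    - [8.5, [0, 0, 5], 0]
    - [8.5, [0, 0, 3.8], 0]
    - [8.5, [0, 0, 1.5], 0]
    - [8.5, [0, 0, 0], 0]
    - [5, [0, 0, 0], 0]
    - [3, [0, 0, 0], 0]
    - [1, [0, 0, 0], 0]
    - [1, [0, 0, 0], 0]
    - [1, [0, 0, 0], 0]
  newtons: 80

```text
t: 3.65
tool_pos: [0.4662, -0.2083, 0.0891]
tool_rot: [0.592, 3.084, -0.001]
contact_force: [-0.4, -0.8, 3.3]
opening: 0.0174
grip_force: 77.9
```

Emit:
send_rows:
  rows:
    - [1, [0, 0, 0], 0]
    - [1, [0, 0, 0], 0]
    - [1, [0, 0, -1], 0]
    - [1, [0, 0, -3], 0]
    - [1, [0, 0, -4], 0]
    - [1, [0, 0, -4], 0]
    - [1, [0, 0, -1], 0]
    - [1, [0, 0, 0], 0]

```text
t: 4.65
tool_pos: [0.4655, -0.2078, 0.2177]
tool_rot: [-0.592, -3.085, -0.0]
contact_force: [-0.5, 0.5, -2.3]
opening: 0.0169
grip_force: 77.9
```

Run:
```python
from h import *
o=ctrl.get_obs();print(o['tool_pos'],o['tool_rot'],o['contact_force'],o['opening'],o['wrist_torque'])
w=snap('wrist','w1')
```

```text
[ 0.46548006 -0.20775352  0.21768453] [-5.91887715e-01 -3.08485565e+00 -3.67201645e-04] [-0.4966376   0.52147868 -2.33575768] 0.016886024088286634 [ 0.03115755 -0.00632188 -0.02462671]
```

View pics/w1.png

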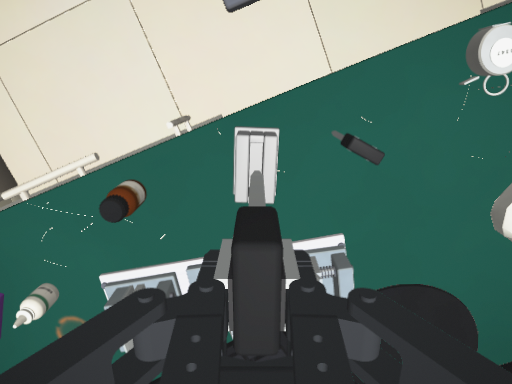

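The blade is lifted, its steel hanging straight down from the grip around (257,190). I'll check the monitor clearance, then approach the middle clamp.

Emit:
send_rows:
  rows:
    - [1, [-3, -0.7, 0], -5.5]
    - [1, [0, 0, 0], -5.5]
    - [1, [0, 0, 0], 0]

```text
t: 5.08
tool_pos: [0.4899, -0.2249, 0.2153]
tool_rot: [-0.295, -3.123, -0.004]
contact_force: [-0.1, -0.2, -1.4]
opening: 0.0172
grip_force: 78.0
```

Run:
```python
from h import *
from scipy.spatial.transform import Rotation as R
o=ctrl.get_obs();Rm=R.from_rotvec(o['tool_rot']).as_matrix();p=o['tool_pos']
print(p,np.degrees(np.arctan2(Rm[1,1],Rm[0,1])))
for r in(-.097,.002,.097):
    t=np.array([.5908,-.2996])-.0015*np.array([.983,-.186])+r*np.array([.186,.983]);print(t,((np.r_[t,p[2]]-p)@Rm*100).round(2))
for n in('t0','s0'):
    im=load(n);pts=np.array([at(im,u,v) for v in range(0,200,2) for u in range(60,360,2) if im['range_z'][v,u]>0])
    for y0 in(-.5,-.4,-.3,-.2,-.1):
        m=(pts[:,1]>y0)&(pts[:,1]<y0+.1)&(pts[:,2]>.1)&(pts[:,0]>.5); print(n,y0,m.sum(),np.sort(pts[m,0])[:3])
```

```text
[ 0.48994924 -0.22490957  0.21531544] 79.208270439441
[ 0.5712835 -0.394672 ] [-11.17 -15.15  -0.08]
[ 0.5896975 -0.297355 ] [-11.15  -5.25  -0.06]
[ 0.6073675 -0.20397  ] [-11.14   4.26  -0.04]
t0 -0.5 0 []
t0 -0.4 365 [0.7756 0.7766 0.7768]
t0 -0.3 960 [0.7775 0.7781 0.7786]
t0 -0.2 909 [0.7863 0.7867 0.7877]
t0 -0.1 1175 [0.501  0.5113 0.5123]
s0 -0.5 0 []
s0 -0.4 1138 [0.7757 0.7775 0.7777]
s0 -0.3 1161 [0.7781 0.7781 0.7783]
s0 -0.2 979 [0.7861 0.7865 0.7875]
s0 -0.1 943 [0.5003 0.5028 0.503 ]
```

Emit:
send_rows:
  rows:
    - [1, [-3, -1.4, 0], 0]
    - [1, [-4.1, -1.9, 0], 0]
    - [1, [-4.05, -1.95, 1], 0]
    - [1, [0, 0, 2], 0]
    - [1, [0, 0, 1.5], 0]
    - [1, [0, 0, 0], 0]

```text
t: 5.82
tool_pos: [0.5887, -0.2963, 0.1703]
tool_rot: [-0.293, -3.123, -0.004]
contact_force: [0.2, 0.9, -1.0]
opening: 0.0171
grip_force: 78.1
```

Run:
```python
from h import *
w=snap('wrist','w2'); f=w['frame'][150:384,130:390]
cv2.imwrite('pics/w2c.png',cv2.resize(f,(650,585),interpolation=cv2.INTER_CUBIC)[:,:,::-1])
```

```text
(no output)
```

View pics/w2c.png

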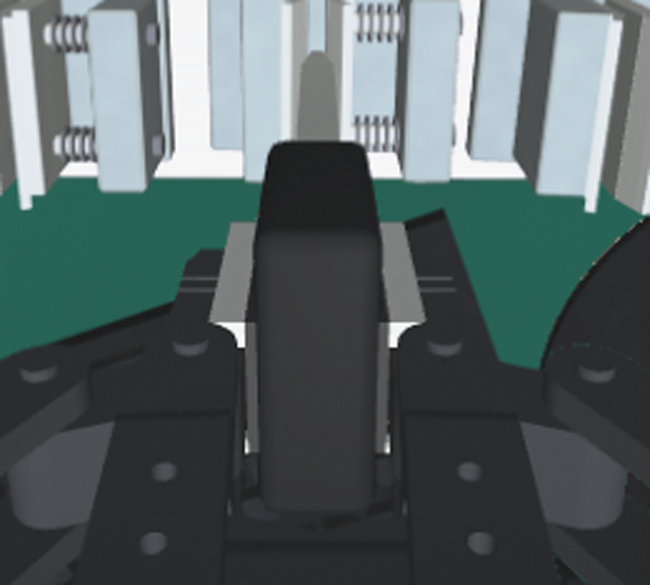

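The enlarged wrist view shows the nose at crop (317,55), midway between the lips of the middle gap at about 300 and 331. It is centred, so I'll descend gently.

Emit:
send_rows:
  rows:
    - [1, [0, 0, 1], 0]
    - [1, [0, 0, 1], 0]
    - [1, [0, 0, 0.8], 0]
    - [1, [0, 0, 0.3], 0]
    - [1, [0, 0, 0.3], 0]
    - [1, [0, 0, 0], 0]
  newtons: 60

```text
t: 6.62
tool_pos: [0.5908, -0.2979, 0.1392]
tool_rot: [-0.294, -3.128, -0.0]
contact_force: [-0.8, -0.2, -2.0]
opening: 0.0168
grip_force: 78.1
```

Emit:
send_rows:
  rows:
    - [1, [0, 0, 0.2], 0]
    - [1, [0, 0, 0.1], 0]

```text
t: 6.88
tool_pos: [0.5908, -0.2979, 0.1364]
tool_rot: [0.293, 3.128, -0.0]
contact_force: [-0.2, 0.2, -0.9]
opening: 0.0169
grip_force: 78.1
```

Emit:
send_rows:
  rows:
    - [1, [0, 0, 0.2], 0]
    - [1, [0, 0, 0.1], 0]

```text
t: 7.12
tool_pos: [0.5908, -0.2977, 0.1332]
tool_rot: [-0.294, -3.128, -0.001]
contact_force: [-0.4, 0.7, -1.5]
opening: 0.0172
grip_force: 78.1
```

Emit:
send_rows:
  rows:
    - [1, [0, 0, 0.15], 0]
    - [1, [0, 0, 0.15], 0]

```text
t: 7.38
tool_pos: [0.591, -0.2975, 0.1304]
tool_rot: [0.294, 3.128, 0.001]
contact_force: [0.8, 1.4, -0.7]
opening: 0.0172
grip_force: 78.3
```

Emit:
send_rows:
  rows:
    - [1, [0, 0, 0.15], 0]
    - [1, [0, 0, 0.1], 0]

```text
t: 7.62
tool_pos: [0.5911, -0.2973, 0.128]
tool_rot: [0.293, 3.127, 0.002]
contact_force: [-0.1, 3.6, 0.8]
opening: 0.0173
grip_force: 78.4
```

Emit:
send_rows:
  rows:
    - [1, [0, 0, 0.15], 0]
    - [1, [0, 0, 0.1], 0]

```text
t: 7.88
tool_pos: [0.5913, -0.2973, 0.1264]
tool_rot: [0.294, 3.127, 0.002]
contact_force: [0.8, 6.2, 7.0]
opening: 0.0173
grip_force: 79.2
```

Emit:
send_rows:
  rows:
    - [1, [0, 0.15, 0], 0]
    - [1, [0, 0, 0], 0]

```text
t: 8.12
tool_pos: [0.5914, -0.2969, 0.1264]
tool_rot: [0.294, 3.127, -0.002]
contact_force: [-0.7, 2.4, 6.5]
opening: 0.017
grip_force: 79.0
```

Emit:
send_rows:
  rows:
    - [1, [0, 0, 0.1], 0]
    - [1, [0, 0, 0.1], 0]

```text
t: 8.38
tool_pos: [0.5917, -0.297, 0.126]
tool_rot: [0.294, 3.126, -0.002]
contact_force: [-2.2, 4.4, 12.7]
opening: 0.0174
grip_force: 80.1
```

Emit:
send_rows:
  rows:
    - [1, [0, 0, 0.1], 0]
    - [1, [0, 0, 0.1], 0]

```text
t: 8.62
tool_pos: [0.592, -0.2971, 0.1258]
tool_rot: [0.294, 3.126, -0.002]
contact_force: [-6.4, 6.9, 19.4]
opening: 0.0171
grip_force: 81.0
```

Emit:
send_rows:
  rows:
    - [1, [0, 0, 0.1], 0]
    - [1, [0, 0, 0.1], 0]

```text
t: 8.88
tool_pos: [0.5922, -0.2972, 0.1256]
tool_rot: [0.294, 3.125, -0.002]
contact_force: [-7.2, 8.3, 25.6]
opening: 0.0175
grip_force: 81.8
```

That is the jam: the blade stopped with its nose about 40 mm above the clamp's origin, and the force climbs with no travel. I'll back out and go to the left clamp.

Emit:
send_rows:
  rows:
    - [1, [0, 0, -0.5], 0]
    - [1, [0, 0, -1], 0]
    - [1, [0, 0, -2], 0]
    - [1, [0, 0, -1.5], 0]
    - [1, [0, 2, 0], 0]
    - [1, [0, 4, 0], 0]
    - [1, [0, 3, 0], 0]
    - [1, [0, 0.6, 0], 0]
    - [1, [0, 0, 0], 0]
    - [1, [0, 0, 0], 0]

```text
t: 10.12
tool_pos: [0.6087, -0.2026, 0.1692]
tool_rot: [-0.295, -3.128, 0.0]
contact_force: [-0.2, 0.8, -2.4]
opening: 0.0171
grip_force: 78.1
```

Run:
```python
from h import *
print(ctrl.get_obs()['contact_force'])
w=snap('wrist','w3'); f=w['frame'][100:260,130:390]
cv2.imwrite('pics/w3c.png',cv2.resize(f,(780,480),interpolation=cv2.INTER_CUBIC)[:,:,::-1])
```

```text
[-0.24445504  0.76626112 -2.35672785]
```

View pics/w3c.png

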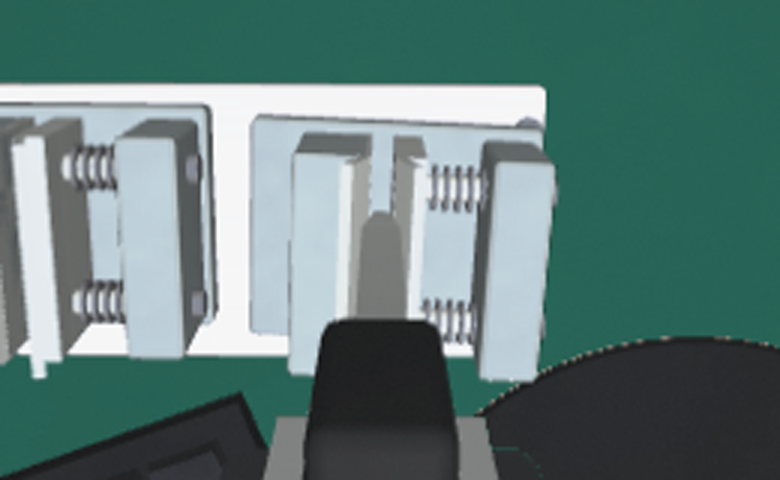

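The wrist view shows the nose at crop (380,212) over the left gap, with the lips at about 350 and 415. This clamp's base looks turned 2–3° against the rail. I'll measure that.

Run:
```python
from h import *
w=load('w3');P=lambda x,y,z:at(w,130+x/3,100+y/3,z)
a,b=P(255,115,.02),P(543,130,.02);print('base edge',a,b,np.degrees(np.arctan2(-(b-a)[0],(b-a)[1])))
c,d=P(0,85,.008),P(545,87,.008);print('rail edge',np.degrees(np.arctan2(-(d-c)[0],(d-c)[1])))
s=w['range_z']
v,u=np.mgrid[135:215,235:280]
pts=np.array([at(w,i,j) for i,j in zip(u.ravel(),v.ravel()) if s[j,i]>0])
tp=np.array([.6087,-.2026]);dd=pts[:,:2]-tp;al=dd@[.983,-.186];y=dd@[.186,.983]
for lo,hi in((.0625,.066),(.066,.072)):
  for k in np.arange(-.036,.012,.006):
    m=(al>k)&(al<k+.006)&(pts[:,2]>lo)&(pts[:,2]<hi);L=y[m&(y<0)];Rr=y[m&(y>0)]
    if len(L)and len(Rr):print(lo,k.round(3),np.percentile(L,[5,50,95]).round(4),np.percentile(Rr,[5,50,95]).round(4))
```

```text
base edge [ 0.5688 -0.2312  0.02  ] [ 0.5883 -0.1516  0.02  ] -13.76494260352498
rail edge -11.050359884528975
0.0625 -0.03 [-0.008  -0.0056 -0.0049] [0.0053 0.0064 0.0083]
0.0625 -0.024 [-0.0058 -0.0057 -0.005 ] [0.0053 0.006  0.0064]
0.0625 -0.018 [-0.0065 -0.0058 -0.005 ] [0.0046 0.0054 0.0062]
0.0625 -0.012 [-0.0066 -0.0059 -0.0058] [0.0053 0.0054 0.0061]
0.0625 -0.006 [-0.0069 -0.0065 -0.0059] [0.0053 0.0054 0.0054]
0.066 -0.03 [-0.0093 -0.0078 -0.0063] [0.0073 0.0087 0.0103]
0.066 -0.024 [-0.01   -0.0086 -0.0064] [0.0067 0.0088 0.0103]
0.066 -0.018 [-0.0101 -0.0086 -0.0065] [0.0067 0.0082 0.0097]
0.066 -0.012 [-0.0102 -0.0087 -0.0072] [0.0061 0.0082 0.0097]
0.066 -0.006 [-0.011  -0.0087 -0.0073] [0.0061 0.0075 0.0091]
0.066 -0.0 [-0.0111 -0.0095 -0.0074] [0.0061 0.0076 0.0091]
0.066 0.006 [-0.0111 -0.0096 -0.0081] [0.0068 0.0077 0.0092]
```

Emit:
send_rows:
  rows:
    - [1, [0, 0, 0.5], 2.6]
    - [1, [0, 0, 1], 0]
    - [1, [0, 0, 1], 0]
    - [1, [0, 0, 0.5], 0]
    - [1, [0, 0, 0.2], 0]
    - [1, [0, 0, 0.2], 0]
    - [1, [0, 0, 0], 0]

```text
t: 11.05
tool_pos: [0.609, -0.2021, 0.1355]
tool_rot: [0.364, 3.12, -0.0]
contact_force: [0.8, -0.0, -1.9]
opening: 0.0175
grip_force: 78.1
```

Emit:
send_rows:
  rows:
    - [1, [0, 0, 0.15], 0]
    - [1, [0, 0, 0.15], 0]
    - [1, [0, 0, 0.1], 0]

```text
t: 11.42
tool_pos: [0.6089, -0.2021, 0.1313]
tool_rot: [0.364, 3.12, -0.0]
contact_force: [-0.0, -0.8, -1.2]
opening: 0.0172
grip_force: 78.1
```

Emit:
send_rows:
  rows:
    - [1, [0, 0, 0.15], 0]
    - [1, [0, 0, 0.15], 0]

```text
t: 11.68
tool_pos: [0.6089, -0.2021, 0.1282]
tool_rot: [0.364, 3.12, -0.0]
contact_force: [-0.1, -0.2, -1.4]
opening: 0.0168
grip_force: 78.1
```

Emit:
send_rows:
  rows:
    - [1, [0, 0, 0.15], 0]
    - [1, [0, 0, 0.15], 0]

```text
t: 11.92
tool_pos: [0.6089, -0.202, 0.1252]
tool_rot: [-0.364, -3.12, 0.0]
contact_force: [0.4, -0.1, -2.4]
opening: 0.017
grip_force: 78.1
```

Emit:
send_rows:
  rows:
    - [1, [0, 0, 0.15], 0]
    - [1, [0, 0, 0.15], 0]

```text
t: 12.18
tool_pos: [0.6089, -0.2021, 0.1222]
tool_rot: [0.364, 3.12, -0.0]
contact_force: [-0.1, -0.5, -1.0]
opening: 0.0169
grip_force: 78.1
```

Emit:
send_rows:
  rows:
    - [1, [0, 0, 0.15], 0]
    - [1, [0, 0, 0.15], 0]

```text
t: 12.42
tool_pos: [0.6089, -0.202, 0.1192]
tool_rot: [-0.364, -3.12, -0.0]
contact_force: [-0.1, -0.7, -1.5]
opening: 0.0172
grip_force: 78.1
```

Emit:
send_rows:
  rows:
    - [1, [0, 0, 0.15], 0]
    - [1, [0, 0, 0.15], 0]

```text
t: 12.68
tool_pos: [0.6089, -0.202, 0.1162]
tool_rot: [-0.364, -3.12, -0.0]
contact_force: [0.0, -0.6, -1.5]
opening: 0.0175
grip_force: 78.1
```

Emit:
send_rows:
  rows:
    - [1, [0, 0, 0.15], 0]
    - [1, [0, 0, 0.15], 0]

```text
t: 12.92
tool_pos: [0.6089, -0.202, 0.1132]
tool_rot: [0.364, 3.12, 0.0]
contact_force: [0.2, 0.7, -1.3]
opening: 0.0173
grip_force: 78.1
```

No drag with the nose 27 mm above the clamp's origin, so the left clamp is slack. The right clamp should be the one.

Emit:
send_rows:
  rows:
    - [1, [0, 0, -2], 0]
    - [1, [0, 0, -2.5], 0]
    - [1, [0, 0, -1], -2.6]
    - [1, [0, -2.6, 0], 0]
    - [1, [0, -5, 0], 0]
    - [1, [0, -5, 0], 0]
    - [1, [0, -5, 0], 0]
    - [1, [0, -2, 0], 0]
    - [1, [0, 0, 0], 0]
    - [1, [0, 0, 0], 0]

```text
t: 14.18
tool_pos: [0.5729, -0.3933, 0.1687]
tool_rot: [0.292, 3.128, 0.001]
contact_force: [-0.0, 0.7, -1.2]
opening: 0.017
grip_force: 78.0
```

Run:
```python
from h import *
o=ctrl.get_obs();tp=o['tool_pos'];print(tp)
w=snap('wrist','w4'); f=w['frame'][100:260,130:390]
cv2.imwrite('pics/w4c.png',cv2.resize(f,(780,480),interpolation=cv2.INTER_CUBIC)[:,:,::-1])
s=w['range_z']
v,u=np.mgrid[125:215,215:300]
pts=np.array([at(w,i,j) for i,j in zip(u.ravel(),v.ravel()) if s[j,i]>0])
dd=pts[:,:2]-tp[:2];al=dd@[.983,-.186];y=dd@[.186,.983]
for lo,hi in((.0625,.066),(.066,.072)):
  for k in np.arange(-.036,.012,.006):
    m=(al>k)&(al<k+.006)&(pts[:,2]>lo)&(pts[:,2]<hi);L=y[m&(y<0)];Rr=y[m&(y>0)]
    if len(L)and len(Rr):print(lo,k.round(3),np.percentile(L,[5,50,95]).round(4),np.percentile(Rr,[5,50,95]).round(4))
```

```text
[ 0.57294968 -0.39333139  0.16869476]
0.0625 -0.036 [-0.009  -0.0067 -0.0058] [0.0053 0.006  0.0081]
0.0625 -0.03 [-0.007  -0.0063 -0.0054] [0.0046 0.0053 0.0061]
0.0625 -0.024 [-0.0064 -0.0063 -0.0056] [0.0046 0.0054 0.0061]
0.0625 -0.018 [-0.0064 -0.0057 -0.0054] [0.0047 0.0054 0.0057]
0.0625 -0.012 [-0.0065 -0.0058 -0.0057] [0.0054 0.0055 0.0062]
0.0625 -0.006 [-0.0065 -0.0064 -0.0057] [0.0054 0.0055 0.0061]
0.066 -0.036 [-0.0106 -0.0084 -0.0073] [0.0063 0.0081 0.0095]
0.066 -0.03 [-0.0106 -0.0091 -0.007 ] [0.0062 0.0081 0.0096]
0.066 -0.024 [-0.0106 -0.0085 -0.007 ] [0.0061 0.0082 0.0097]
0.066 -0.018 [-0.0107 -0.0085 -0.007 ] [0.0061 0.0082 0.0097]
0.066 -0.012 [-0.01   -0.0086 -0.0071] [0.0061 0.0083 0.0098]
0.066 -0.006 [-0.0101 -0.0086 -0.0072] [0.0062 0.0077 0.0092]
0.066 -0.0 [-0.0102 -0.0086 -0.0072] [0.0062 0.0077 0.0092]
0.066 0.006 [-0.0102 -0.0087 -0.0072] [0.0069 0.0081 0.0093]
```

View pics/w4c.png

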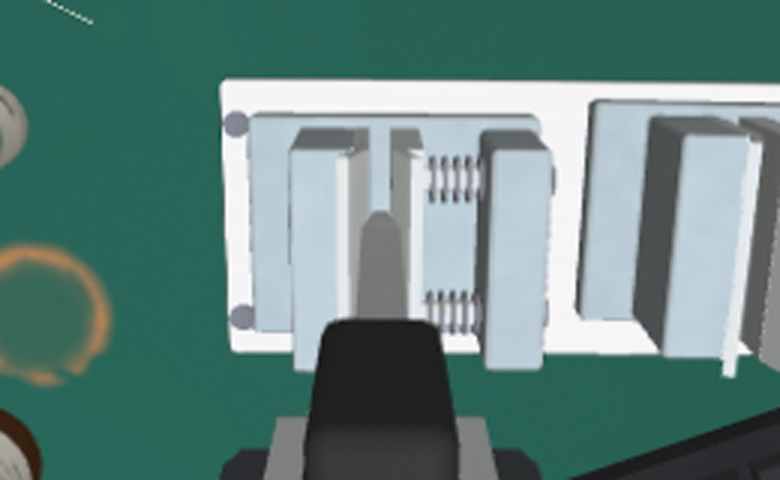

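The nose, at crop (380,212), is centred over the right gap and this clamp is square to the rail. Descending.

Emit:
send_rows:
  rows:
    - [1, [0, 0.03, 0.5], 0]
    - [1, [0, 0, 1], 0]
    - [1, [0, 0, 1], 0]
    - [1, [0, 0, 0.5], 0]
    - [1, [0, 0, 0.2], 0]
    - [1, [0, 0, 0.2], 0]
    - [1, [0, 0, 0.2], 0]
    - [1, [0, 0, 0], 0]

```text
t: 15.22
tool_pos: [0.5725, -0.3943, 0.1323]
tool_rot: [0.293, 3.128, -0.0]
contact_force: [-0.2, -0.1, -1.6]
opening: 0.0168
grip_force: 78.1
```

Emit:
send_rows:
  rows:
    - [1, [0, 0, 0.15], 0]
    - [1, [0, 0, 0.15], 0]

```text
t: 15.48
tool_pos: [0.5727, -0.3941, 0.1295]
tool_rot: [0.293, 3.127, 0.001]
contact_force: [0.5, 0.8, -0.4]
opening: 0.0168
grip_force: 78.3
```

Emit:
send_rows:
  rows:
    - [1, [0, 0, 0.15], 0]
    - [1, [0, 0, 0.15], 0]

```text
t: 15.72
tool_pos: [0.5728, -0.3938, 0.1265]
tool_rot: [0.293, 3.127, 0.002]
contact_force: [0.4, 3.3, 2.7]
opening: 0.017
grip_force: 78.7
```

Emit:
send_rows:
  rows:
    - [1, [0, 0, 0.15], 0]
    - [1, [0, 0, 0.15], 0]

```text
t: 15.98
tool_pos: [0.5732, -0.394, 0.1258]
tool_rot: [0.293, 3.127, 0.001]
contact_force: [-2.3, 6.4, 12.1]
opening: 0.0172
grip_force: 79.9
```

Emit:
send_rows:
  rows:
    - [1, [0, 0.15, 0], 0]
    - [1, [0, 0, 0], 0]

```text
t: 16.23
tool_pos: [0.5732, -0.3936, 0.1258]
tool_rot: [0.293, 3.127, -0.003]
contact_force: [-1.5, 3.1, 6.9]
opening: 0.017
grip_force: 79.3
```

Emit:
send_rows:
  rows:
    - [1, [0, 0, 0.1], 0]
    - [1, [0, 0, 0.1], 0]

```text
t: 16.48
tool_pos: [0.5735, -0.3937, 0.1255]
tool_rot: [0.293, 3.126, -0.003]
contact_force: [-4.9, 4.7, 14.2]
opening: 0.0172
grip_force: 80.2
```

Emit:
send_rows:
  rows:
    - [1, [0, 0, 0.1], 0]
    - [1, [0, 0, 0.1], 0]

```text
t: 16.73
tool_pos: [0.574, -0.3936, 0.1242]
tool_rot: [0.293, 3.125, -0.003]
contact_force: [-2.7, 6.4, 15.7]
opening: 0.0172
grip_force: 80.4
```

It is yielding: 1.3 mm of travel for hardly any more force. I'll continue.

Emit:
send_rows:
  rows:
    - [1, [0, 0.15, 0.1], 0]
    - [1, [0, 0, 0.1], 0]

```text
t: 16.98
tool_pos: [0.5746, -0.3932, 0.1225]
tool_rot: [0.293, 3.123, -0.007]
contact_force: [-2.6, 4.1, 14.6]
opening: 0.0173
grip_force: 80.3
```

Emit:
send_rows:
  rows:
    - [1, [0, 0, 0.1], 0]
    - [1, [0, 0, 0.1], 0]

```text
t: 17.23
tool_pos: [0.5751, -0.3931, 0.1212]
tool_rot: [0.293, 3.122, -0.006]
contact_force: [-1.7, 3.9, 16.5]
opening: 0.0172
grip_force: 80.6
```

Emit:
send_rows:
  rows:
    - [1, [0, 0, 0.1], 0]
    - [1, [0, 0, 0.1], 0]

```text
t: 17.48
tool_pos: [0.5752, -0.393, 0.1179]
tool_rot: [0.293, 3.122, -0.006]
contact_force: [-0.2, 2.1, 10.4]
opening: 0.0168
grip_force: 79.8
```

Emit:
send_rows:
  rows:
    - [1, [0, 0, 0.15], 0]
    - [1, [0, 0, 0.15], 0]
    - [1, [0, 0, 0.15], 0]
    - [1, [0, 0, 0.15], 0]

```text
t: 17.98
tool_pos: [0.5754, -0.393, 0.1118]
tool_rot: [0.292, 3.122, -0.006]
contact_force: [0.2, 2.0, 11.4]
opening: 0.0171
grip_force: 79.8
```

Emit:
send_rows:
  rows:
    - [1, [0, 0, 0.15], 0]
    - [1, [0, 0, 0.15], 0]
    - [1, [0, 0, 0.15], 0]

```text
t: 18.35
tool_pos: [0.5754, -0.393, 0.1073]
tool_rot: [0.293, 3.122, -0.006]
contact_force: [-0.4, 2.1, 11.9]
opening: 0.0168
grip_force: 79.8
```

Emit:
send_rows:
  rows:
    - [1, [0, 0, 0.15], 0]
    - [1, [0, 0, 0.15], 0]
    - [1, [0, 0, 0.15], 0]

```text
t: 18.73
tool_pos: [0.5754, -0.393, 0.1028]
tool_rot: [0.293, 3.122, -0.006]
contact_force: [1.0, 2.9, 11.1]
opening: 0.0174
grip_force: 79.8
```

The drag is steady at about 11 N. I'll push on in small steps until the floor is felt.

Emit:
send_rows:
  rows:
    - [1, [0, 0, 0.15], 0]
    - [1, [0, 0, 0.1], 0]

```text
t: 18.98
tool_pos: [0.5754, -0.393, 0.1002]
tool_rot: [0.292, 3.122, -0.006]
contact_force: [1.2, 2.7, 10.6]
opening: 0.0168
grip_force: 79.8
```

Emit:
send_rows:
  rows:
    - [1, [0, 0, 0.1], 0]
    - [1, [0, 0, 0.1], 0]

```text
t: 19.23
tool_pos: [0.5755, -0.3931, 0.0992]
tool_rot: [0.293, 3.122, -0.006]
contact_force: [-1.2, 5.2, 15.9]
opening: 0.0171
grip_force: 80.5
```

Emit:
send_rows:
  rows:
    - [1, [0, 0, 0.1], 0]

```text
t: 19.35
tool_pos: [0.5756, -0.3931, 0.0991]
tool_rot: [0.292, 3.122, -0.006]
contact_force: [-1.8, 6.0, 19.9]
opening: 0.017
grip_force: 81.0
```

The floor is reached. I'll unload, open and back off.

Emit:
send_rows:
  rows:
    - [1, [0, 0.05, -0.25], 0]
    - [1, [0, 0, 0], 0]
    - [3, [0, 0, 0], 0]
    - [5, [0, 0, 0], 0]
    - [5, [0, 0, 0], 0]
    - [5, [0, 0, 0], 0]
    - [5, [0, 0, -1], 0]
    - [5, [0, 0, -4], 0]
    - [5, [0, 0, -5], 0]
    - [5, [0, 0, 0], 0]
  newtons: 40

```text
t: 20.6
tool_pos: [0.5758, -0.3931, 0.2034]
tool_rot: [0.292, 3.118, -0.011]
contact_force: [-0.1, -0.5, 0.8]
opening: 0.0501
grip_force: 0.0
```

Run:
```python
from h import *
o=ctrl.get_obs();print(o['tool_pos'],o['opening'],o['contact_force'])
w=snap('wrist','w5');s=snap('scene','s5');f=s['frame'][130:260,170:350]
cv2.imwrite('pics/s5c.png',cv2.resize(f,(720,520),interpolation=cv2.INTER_CUBIC)[:,:,::-1])
z=w['range_z'];pts=np.array([at(w,i,j) for i in range(200,310) for j in range(100,330) if z[j,i]>0])
q=pts[(pts[:,2]>.128)&(pts[:,2]<.145)&(np.hypot(pts[:,0]-.575,pts[:,1]+.393)<.05)];print(len(q),np.percentile(q[:,2],[5,50,95]),cv2.minAreaRect((q[:,:2]*1000).astype(np.float32)))
```

```text
[ 0.57581794 -0.39311152  0.20336498] 0.05005401281726239 [-0.06715653 -0.46950566  0.76602245]
1932 [0.134455 0.1369   0.138   ] ((573.6272583007812, -392.7320556640625), (17.767940521240234, 47.02556610107422), 78.94519805908203)
```

View pics/s5c.png

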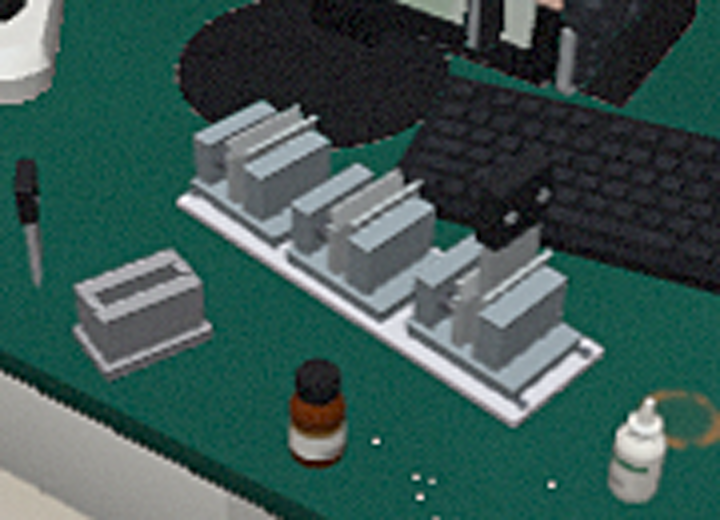

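The blade stands in the right-hand clamp, grip at about (515,195) in the crop. Its top is at z 0.137 m, so the nose is on the gap floor. The bottles are where they were.

```bash
python3 -c "
from station import ctrl
print(ctrl.finish_job())"
```

```text
the job is handed in; nothing more can be done
None
```

The job is handed in: the blade stands released on the gap floor of the right-hand clamp, which took it with a steady drag of about 11 N, the middle clamp being jammed (stopped at about 26 N) and the left one slack.

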